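# Pack a carved stave with the spacer that fills its tray

### The job

One of the two carved wooden staves lies in the walled plywood tray, pushed against one end, and a gap is left at the tray's other end. Of the cork spacer blocks standing on the table, pick the one that fills that gap (the thickest that goes in) and set it upright in the gap, square with the tray and down on the tray's floor, then let go.

Things in the scene. Friction and masses are not known exactly. Their poses are not given: they have to be found in the camera images.
- tray: fixed plywood tray. Origin under its walled part's centre, z up. Inside 90 mm (x) by 300 (y), floor top z = 8, wall tops z = 40. The stave in it touches the -y end wall; the gap is between its free end and the +y end wall's inner face (y = 150): 42 mm, centre y = 129, with the long stave inside, else 66 mm, centre y = 117; x = 0. Towards -x the floor runs on, unwalled, under the other stave
- long_carving: the longer of two dark carved staves, each strapped on a white base, fixed: 258 mm long (the other 234), 64 wide, 42 high. Origin under the end nearest the tray's -y wall; y along the stave, z up. In the tray's frame its origin is at x = 0 (in the tray: gap 42 mm) or x = -145 mm, z = 8 mm (on the open strip: the short stave is in the tray, gap 66 mm)
- thin_spacer_mid (a point): cork spacer, loose: 30 mm thick (y), 70 wide (x), 45 high, with a blue wooden grip post 20 x 20 mm, 36 tall, sides parallel to the block's, in the middle of its top; about 60 g. Point: on its axis half-way up, 40.5 mm above the underside, 40.5 below the post's top; z up. Fills the 42 mm gap; far too loose in the 66 mm one
- thick_spacer_mid (a point): cork spacer, loose: 54 mm thick (y), 70 wide (x), 45 high, with a blue wooden grip post 20 x 20 mm, 36 tall, sides parallel to the block's, in the middle of its top; about 100 g. Point: on its axis half-way up, 40.5 mm above the underside, 40.5 below the post's top; z up. Fills the 66 mm gap only. A third, 78 mm thick, fits neither; all stand over 100 mm apart

How it is judged:
At the end, for the whole second after the job is handed in: The matching spacer (thin if the long stave is in the tray, thick if the short one is) rests in the gap: centre within 15 mm of the tray centre line and 12 mm of the gap centre, underside within 5.5 mm of the tray floor, upright and square with the tray to 10 degrees (((x of long_carving in the frame of tray above -0.07 m and x of thin_spacer_mid in the frame of tray between -0.015 and 0.015 m and y of thin_spacer_mid in the frame of tray between 0.117 and 0.141 m and z of thin_spacer_mid in the frame of tray below 0.054 m and angle between thin_spacer_mid's own z axis and vertical below 0.17 rad and angle between the y axis of thin_spacer_mid and the y axis of tray, either way round below 0.18 rad and linear speed of thin_spacer below 0.02 m/s) or (x of long_carving in the frame of tray below -0.07 m and x of thick_spacer_mid in the frame of tray between -0.015 and 0.015 m and y of thick_spacer_mid in the frame of tray between 0.105 and 0.129 m and z of thick_spacer_mid in the frame of tray below 0.054 m and angle between thick_spacer_mid's own z axis and vertical below 0.17 rad and angle between the y axis of thick_spacer_mid and the y axis of tray, either way round below 0.18 rad and linear speed of thick_spacer below 0.02 m/s))); the robot touches nothing.
It also fails if it takes over 32 s, if anything falls off the work surface, if the arm or the gripper's body presses on something with over 40 N, if the wrist force passes 120 N, or if a joint passes its speed limit or range.

### The arm

A 7-joint arm with a two-finger parallel gripper is mounted at the origin on the work surface. World frame = base frame: x ahead of the robot, y to its left, z up, the work surface at z = 0. Lengths are in m, angles in rad, forces in N, time in s.
With the tool pointing down it reaches from about 0.425 to 0.875 m from the base axis. Payload 4.7 kg.
Tool frame: the origin (TCP) lies between the finger pads; the fingertips stand 22 mm ahead of it and the grasp point (between the pads) lies 3 mm ahead of it; x points along the fingers, y is the direction in which the jaws open and shut, and the axes are right-handed (so a half turn about x gives the same grasp; the last joint's range is limited). The gripper opens to 87 mm and grips with 3 to 60 N. Pads are 19 mm wide; open, the fingers measure 117 mm over their backs; the gripper's body (75 mm by 190 mm) begins 51 mm behind the grasp point.
Start: joints at [1.312, 0.321, -0.07, 1.45, 0.023, 1.371, -0.057], TCP at [0.175, -0.626, 0.245] pointing down, gripper open.
Joint ranges: [-2.86, 2.86], [-0.3, 2.09], [-1.38, 1.24], [0.06, 2.45], [-1.56, 4.7], [0.09, 2.05], [-2.69, 2.69]. Speed limits (rad/s): [2.57, 2.57, 3.14, 3.14, 3.14, 3.14, 3.14].

### API

Orientations are given as a rotation vector (axis times angle).
In Python, from rig import robot, read_camera, sign_off gives the robot as it stands. The module is installed in compiled form; this text tells all that it offers.
- The arm moves only by the shell command python3 -m crank 'ROWS' [FORCE]. ROWS is JSON, a list that holds one entry, the list of rows, each a list of 5 numbers: the finger opening in cm, from 0 to 8.7, then the shift along the tool's x, y, z in cm, then the turn about the tool's x in degrees. In form: [[[grip, tx, ty, tz, yaw], ...]]. A call has exactly 5 rows; each row shifts and turns the commanded pose from where the row before left it, along the tool's axes as they then stand; what a row does not reach is not made up. A row lasts 1/8 s, in which the tool goes at most 62.5 mm and 10.7 degrees, less where a joint would pass 70% of its speed; a pose out of reach is approached as far as the arm can. A call is refused whole if a number of a shift passes 6.25 or a number of a turn 10.7, either way. A call with a gripper value outside its range is refused whole. The fingers move at their own pace and stop on an object; FORCE is the grip in N (left out, the last holds). Time passes only in rows, so rows that do not move let the fingers close, or fill a call up. It gives the time, the measured TCP pose, the force and the opening at its end, in the units of the state.
- robot.state(): the state, without advancing time (a new reading comes with each control period).
- read_camera(name): name is "side" or "top"; returns a dict with "image" (384x512x3 uint8, red, green, blue), "intrinsics" (3x3 intrinsics, pixels), "world_to_cam" (4x4, takes a point from world to camera coordinates). Camera axes: x right, y up, looking along -z (the intrinsics and any distortion apply to the point x, -y, -z); pixel columns grow to the right and rows downward; lengths in m; the calibration is good to about 2 mm. A picture is of the moment at which its call begins. There is no depth.
- sign_off(): hands the job in, once; it reports no verdict.
The state is a dict: "clock": time; "joint_positions": joint angles; "qvel": joint speeds; "tau": joint torques, N m; "ee_pos": TCP position; "tcp_rot": TCP orientation; "wrist_force": force on the tool from outside, world axes, zero at the start; "moment": the same for the moment, N m; "finger_gap": finger opening in m.
Only numpy, scipy, OpenCV 4.12 (cv2) and the standard library are available. Lean on these libraries where they do the work, as an engineer would, in place of code of your own. Each camera call takes 0.05 s, during which the arm holds its last target.

## Working session

There is one attempt and no reset: what is moved stays moved. The work goes in short steps, Python scripts to look and compute and a shell command to move; the robot and the scene stay as the last step left them, time stands still between calls to the robot, and variables do not carry over. Pictures are saved under pics/ and viewed, and the job is handed in when it is done.

```bash
mkdir -p pics
cat > h.py <<'E'
import numpy as np, cv2
from rig import robot, read_camera
def shot(n,f):
    d=read_camera(n); cv2.imwrite(f,d["image"][:,:,::-1].copy()); np.savez(f.replace('.png','.npz'),**{k:np.array(d[k]) for k in("image","intrinsics","world_to_cam")},); return d
def ray(d,u,v):
    K=np.array(d["intrinsics"]);T=np.array(d["world_to_cam"])
    p=np.linalg.inv(K)@[u,v,1]; c=np.array([p[0],-p[1],-p[2]])
    R=T[:3,:3]; o=-R.T@T[:3,3]; w=R.T@c; return o,w/np.linalg.norm(w)
def onz(d,u,v,z):
    o,w=ray(d,u,v); return o+w*(z-o[2])/w[2]
def proj(d,P):
    K=np.array(d["intrinsics"]);T=np.array(d["world_to_cam"])
    c=T[:3,:3]@np.array(P)+T[:3,3]; q=K@[c[0],-c[1],-c[2]]; return q[:2]/q[2]
def tri(d1,p1,d2,p2):
    o1,w1=ray(d1,*p1);o2,w2=ray(d2,*p2)
    A=np.stack([w1,-w2],1); s=np.linalg.lstsq(A,o2-o1,rcond=None)[0]
    a=o1+s[0]*w1;b=o2+s[1]*w2; return (a+b)/2,np.linalg.norm(a-b)
E
python3 - <<'E'
from h import *
for n in("side","top"):
    d=shot(n,f"pics/{n}0.png"); print(d.keys()); print(ray(d,256,192))
s=robot.state(); print(s["clock"],s["ee_pos"],s["tcp_rot"],s["finger_gap"])
from scipy.spatial.transform import Rotation as R
print(R.from_rotvec(s["tcp_rot"]).as_matrix().round(3))
E
```

```text
dict_keys(['image', 'intrinsics', 'world_to_cam'])
(array([-0.02719051,  0.59570842,  0.70222843]), array([ 0.51098982, -0.58883267, -0.62623118]))
dict_keys(['image', 'intrinsics', 'world_to_cam'])
(array([ 0.40428209, -0.02856697,  1.00687908]), array([ 0.14790834,  0.00753798, -0.98897235]))
0.1 [ 0.17497301 -0.62553757  0.24357571] [ 2.0758472   0.28679894 -2.07652981] 0.08711903541409645
[[-0.001  0.269 -0.963]
 [ 0.002 -0.963 -0.269]
 [-1.    -0.002  0.   ]]
```

View pics/top0.png

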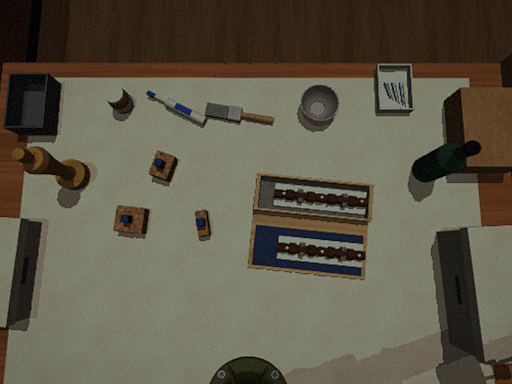

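View pics/side0.png

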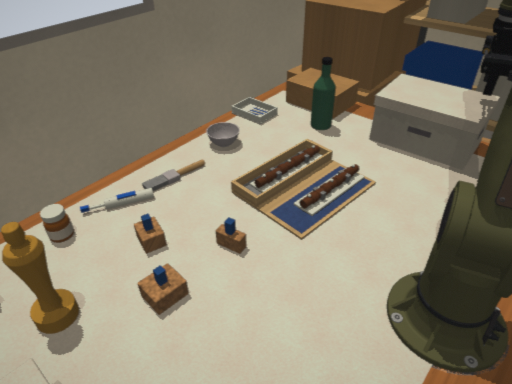

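The top view shows the tray near (315,197) with its gap on the left, the open strip with the other stave below it, and three spacers at (163,165), (131,220) and (202,224). I'll enlarge it to measure.

Run:
```python
import cv2
t=cv2.imread('pics/top0.png'); s=cv2.imread('pics/side0.png')
g=lambda i:cv2.convertScaleAbs(i,alpha=1.6)
cv2.imwrite('pics/t_tray.png',g(cv2.resize(t[165:285,240:380],None,fx=5,fy=5,interpolation=2)[:600]))
cv2.imwrite('pics/t_sp.png',cv2.resize(g(t[140:250,100:240]),None,fx=5,fy=5,interpolation=2))
cv2.imwrite('pics/s_tray.png',cv2.resize(s[130:240,220:380],None,fx=5,fy=5,interpolation=2))
cv2.imwrite('pics/s_sp.png',cv2.resize(s[200:320,125:265],None,fx=5,fy=5,interpolation=2))
```

```text
(no output)
```

View pics/t_tray.png

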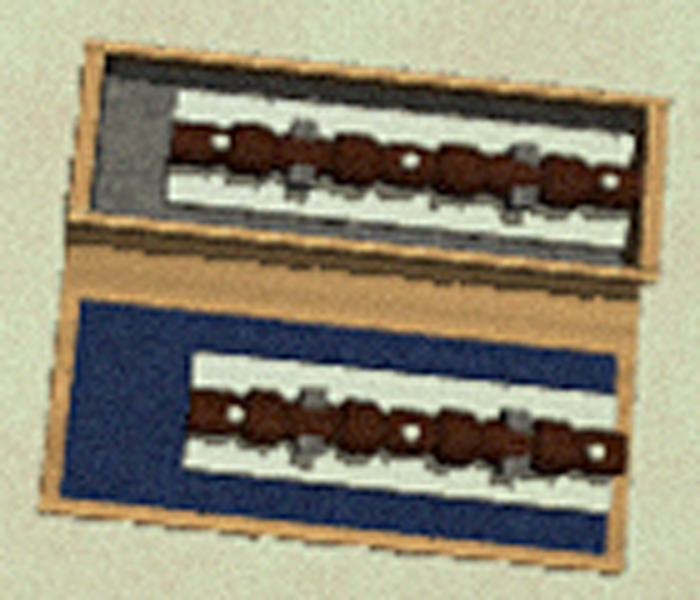

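View pics/t_sp.png

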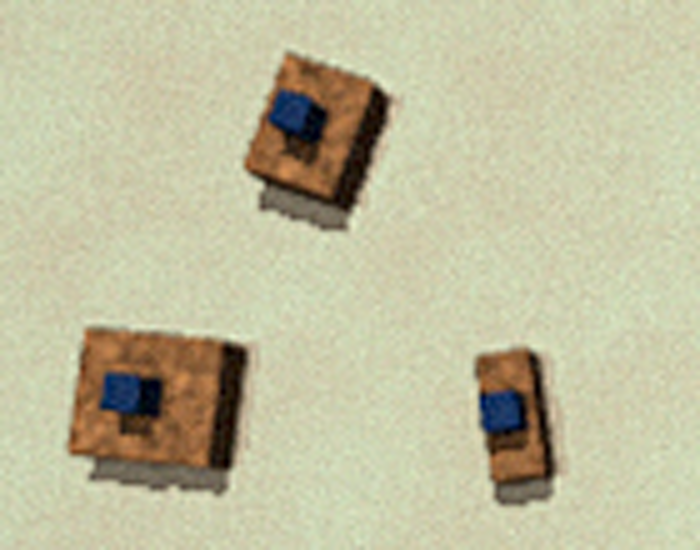

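View pics/s_tray.png

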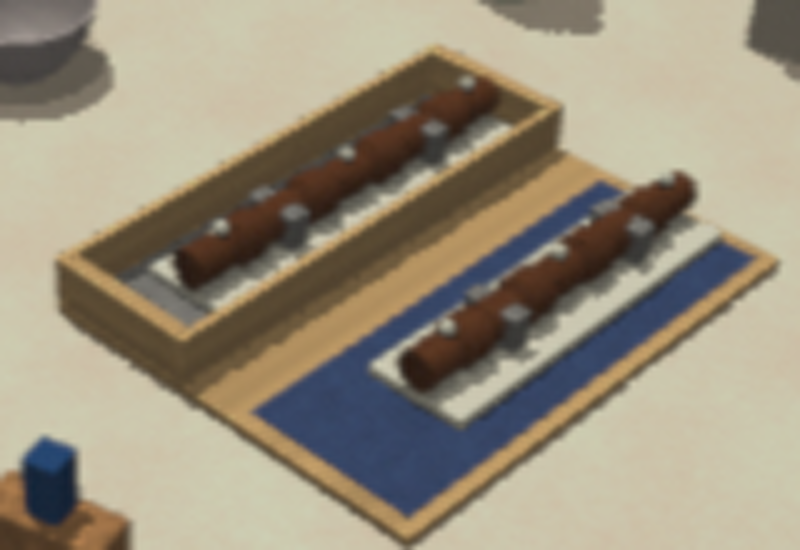

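View pics/s_sp.png

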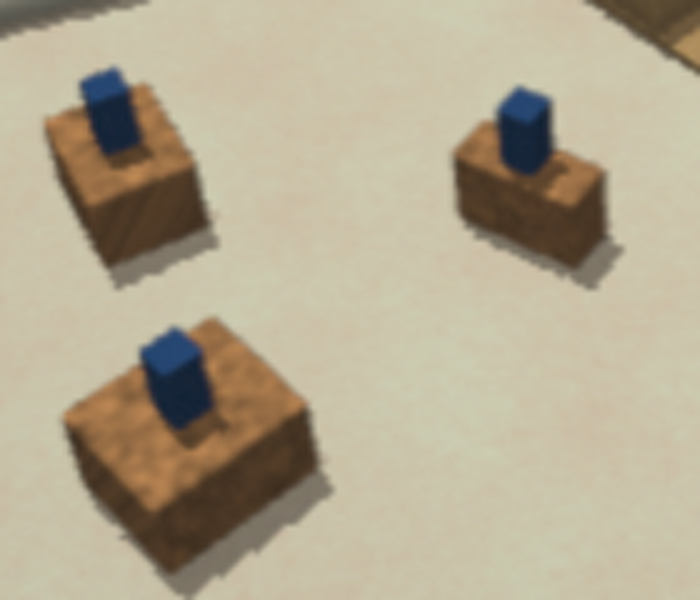

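```bash
cat > m.py <<'E'
from h import *
T=dict(np.load('pics/top0.npz'));S=dict(np.load('pics/side0.npz'))
def c(p,o): return [(p[0]+.5)/5-.5+o[0],(p[1]+.5)/5-.5+o[1]]
tt=lambda p:c(p,(240,165)); ts=lambda p:c(p,(100,140)); st=lambda p:c(p,(220,130)); ss=lambda p:c(p,(125,200))
E
python3 - <<'E'
from m import *
np.set_printoptions(precision=4,suppress=True)
P=[]
for a,b in [((85,42),(60,260)),((668,100),(437,45)),((658,282),(562,105)),((68,225),(187,343))]:
    p,e=tri(T,tt(a),S,st(b)); q=onz(T,*tt(a),.04); P.append(q);print('corner',p,e,q, onz(S,*st(b),.04))
P=np.array(P);print('ctr',P.mean(0)); 
print('sides',[np.linalg.norm(P[i]-P[(i+1)%4]) for i in range(4)])
y1=(P[0]-P[1])+(P[3]-P[2]); print('yaw y-axis deg',np.degrees(np.arctan2(-y1[0],y1[1])))
# stave base ends
for n,a in [('in',((170,148),(638,187))),('out',((190,411),(622,455)))]:
    q=[onz(T,*tt(p),.04) for p in a]; print(n,q,np.linalg.norm(q[0]-q[1]))
for n,a in [('inbase',((173,148),(632,187))),('outbase',((188,411),(615,455)))]:
    q=[onz(T,*tt(p),.012) for p in a]; print(n,np.linalg.norm(q[0]-q[1]))
# spacer
p,e=tri(T,ts((503,411)),S,ss((526,103)));print('post',p,e,onz(T,*ts((503,411)),.081),onz(S,*ss((526,103)),.081))
q=np.array([onz(T,*ts(k),.045) for k in((478,354),(527,348),(550,475),(492,482))]);print('top',q.mean(0),[np.linalg.norm(q[i]-q[(i+1)%4]) for i in range(4)])
q2=np.array([onz(S,*ss(k),.045) for k in((488,122),(606,170),(572,207),(455,157))]);print('topS',q2,q2.mean(0),[np.linalg.norm(q2[i]-q2[(i+1)%4]) for i in range(4)])
for Q in((q[3]-q[0])+(q[2]-q[1]),(q2[1]-q2[0])+(q2[2]-q2[3])): print('long axis deg from -x',np.degrees(np.arctan2(-Q[1],-Q[0])))
E
```

```text
corner [ 0.6015 -0.0237  0.034 ] 0.003941292517224825 [ 0.6019 -0.0225  0.04  ] [ 0.5941 -0.019   0.04  ]
corner [ 0.5718 -0.3458  0.0316] 0.001825191919821238 [ 0.5711 -0.3425  0.04  ] [ 0.5635 -0.3345  0.04  ]
corner [ 0.4717 -0.3357  0.0321] 0.00027279665404654436 [ 0.4713 -0.3331  0.04  ] [ 0.4657 -0.3248  0.04  ]
corner [ 0.5003 -0.0144  0.0337] 0.0018935935074623875 [ 0.5005 -0.0139  0.04  ] [ 0.4945 -0.0091  0.04  ]
ctr [ 0.5362 -0.178   0.04  ]
sides [np.float64(0.3214994212370193), np.float64(0.10028249592424884), np.float64(0.32053988684179313), np.float64(0.10179953887974909)]
yaw y-axis deg -5.362243254062935
in [array([ 0.5431, -0.0694,  0.04  ]), array([ 0.5229, -0.3243,  0.04  ])] 0.25568884052447655
out [array([ 0.4008, -0.08  ,  0.04  ]), array([ 0.3789, -0.3103,  0.04  ])] 0.23131717091930118
inbase 0.2580635721819272
outbase 0.23529465366093819
post [0.4641 0.1235 0.075 ] 0.00043184432361848316 [0.4639 0.1226 0.081 ] [0.4592 0.1279 0.081 ]
top [0.4644 0.1238 0.045 ] [np.float64(0.026656470000821088), np.float64(0.06969963459113611), np.float64(0.031227507075772976), np.float64(0.06941493350668751)]
topS [[0.4922 0.1222 0.045 ]
 [0.4273 0.1103 0.045 ]
 [0.4234 0.138  0.045 ]
 [0.4875 0.1492 0.045 ]] [0.4576 0.1299 0.045 ] [np.float64(0.06593663731539351), np.float64(0.02802194815985659), np.float64(0.06499129590306296), np.float64(0.02745627975203137)]
long axis deg from -x 9.837665970594973
long axis deg from -x 10.124885816853798
```

Results:
- The stave in the tray measures 256–258 mm and the other 231–235 mm, so the long one is inside and the thin spacer is needed.
- Tray centre is about (0.536, -0.178), yaw -5.4°. The outer size comes out at 321 x 101 mm, which is plausible.
- The thin post is at about (0.464, 0.1235).
- Triangulated heights are about 6 mm low for both tray and post (0.034 against 0.040, 0.075 against 0.081).

Next I check clearance to the obstacles for the first move.

Run:
```python
from m import *
np.set_printoptions(precision=3,suppress=True)
print('bottle',tri(T,(471,148),S,(327,61)),onz(T,422,172,0))
print('box',onz(T,440,232,.12),tri(T,(437,232),S,(377,118)), 'bowl',onz(T,319,104,.05))
# table-height check: blade tip of bristle end/handle end
print('handle end',tri(T,(273,121),S,(205,162)))
s=robot.state();from scipy.spatial.transform import Rotation as R
M=R.from_rotvec(s["tcp_rot"]).as_matrix();p=s["ee_pos"]
for w in([.47,-.32,.245],[.464,.1236,.245]): print('tool shift cm',M.T@(np.array(w)-p)*100); p=np.array(w)
```

```text
bottle (array([ 0.623, -0.507,  0.224]), np.float64(0.003105358407688797)) [ 0.615 -0.497  0.   ]
box [ 0.44  -0.476  0.12 ] (array([ 0.429, -0.491,  0.092]), np.float64(0.0275396987365965)) bowl [ 0.798 -0.197  0.05 ]
handle end (array([ 0.762, -0.071,  0.005]), np.float64(0.005857990727624659))
tool shift cm [ -0.109 -21.473 -36.645]
tool shift cm [  0.073 -42.88  -11.377]
```

```bash
python3 -m crank '[[[4.5,0,-2,-3.5,0],[4.5,0,-2.7,-4.6,0],[4.5,0,-2.7,-4.6,0],[4.5,0,-2.7,-4.6,0],[4.5,0,-2.7,-4.6,0]]]' 20
python3 -m crank '[[[4.5,0,-2.7,-4.6,0],[4.5,0,-3.2,-4.6,0],[4.5,0,-4.5,-3.4,0],[4.5,0,-5.2,-1.6,0],[4.5,0,-5.2,-1.3,0]]]'
python3 -m crank '[[[4.5,0,-5.2,-1.3,0],[4.5,0,-5.2,-1.3,0],[4.5,0,-5.2,-1.3,0],[4.5,0,-5.2,-1.3,0],[4.5,0,-5.2,-1.3,0]]]'
python3 - <<'E'
from h import *
from scipy.spatial.transform import Rotation as R
s=robot.state();M=R.from_rotvec(s["tcp_rot"]).as_matrix();p=s["ee_pos"]
print(s["clock"],p,M.round(3),s["joint_positions"])
print(M.T@(np.array([.464,.1236,.15])-p)*100,'jaw deg',np.degrees(np.arctan2(M[1,1],M[0,1])))
E
```

```text
clock: 0.72
ee_pos: [0.3524, -0.4421, 0.2442]
tcp_rot: [2.075, 0.285, -2.076]
wrist_force: [0.3, -0.0, 0.1]
finger_gap: 0.0481
clock: 1.35
ee_pos: [0.4448, -0.1994, 0.244]
tcp_rot: [2.075, 0.286, -2.076]
wrist_force: [0.8, 1.5, 0.1]
finger_gap: 0.0449
clock: 1.98
ee_pos: [0.4368, 0.0679, 0.2444]
tcp_rot: [2.075, 0.284, -2.075]
wrist_force: [1.3, 0.5, 0.2]
finger_gap: 0.0452
1.975 [0.43676062 0.06790364 0.24435434] [[ 0.     0.269 -0.963]
 [-0.001 -0.963 -0.269]
 [-1.     0.001  0.   ]] [ 0.57687623 -0.13013824 -0.72088907  1.91220797 -0.08767052  1.32824788
 -1.41683136]
[ 9.43216098 -4.63656644 -4.12367462] jaw deg -74.37742861598782
```

```bash
python3 -m crank '[[[4.5,3,-2.3,-2.05,0],[4.5,3,-2.3,-2.05,0],[4.5,2,0,0,5.6],[4.5,0,0,0,0],[4.5,0,0,0,0]]]'
python3 - <<'E'
from h import *
from scipy.spatial.transform import Rotation as R
s=robot.state();M=R.from_rotvec(s["tcp_rot"]).as_matrix();p=s["ee_pos"]
print(s["clock"],p)
print(M.T@(np.array([.464,.1236,.074])-p)*100,'jaw deg',np.degrees(np.arctan2(M[1,1],M[0,1])))
d=shot("top","pics/t1.png");e=shot("side","pics/s1.png")
print(proj(d,p),proj(e,p))
a=cv2.resize(d["image"][150:270,150:290,::-1],None,fx=4,fy=4);b=cv2.resize(e["image"][140:260,160:300,::-1],None,fx=4,fy=4)
cv2.imwrite('pics/c1.png',cv2.resize(np.hstack([a,b]),(800,342)))
E
```

```text
clock: 2.6
ee_pos: [0.4647, 0.1213, 0.1652]
tcp_rot: [2.13, 0.188, -2.129]
wrist_force: [0.4, 0.0, -0.4]
finger_gap: 0.0448
2.6 [0.46471227 0.12130718 0.16516156]
[ 9.11605616 -0.24113302  0.03633088] jaw deg -79.91978027258799
[195.01723045 219.12422435] [228.00271985 188.93419833]
```

View pics/c1.png

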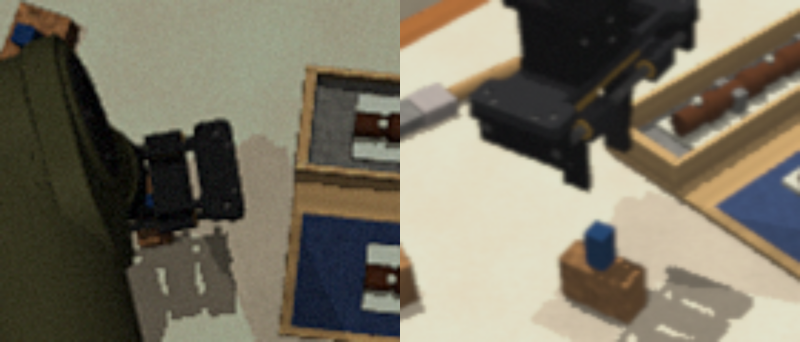

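The side crop shows the fingers straddling the line of the blue post (600,245), which is directly below. I descend and close.

```bash
python3 -m crank '[[[4.5,3,-0.24,0,0],[4.5,2.5,0,0,0],[4.5,2,0,0,0],[4.5,1.2,0,0,0],[4.5,0.4,0,0,0]]]'
python3 -m crank '[[[4.5,0,0,0,0],[1,0,0,0,0],[1,0,0,0,0],[1,0,0,0,0],[1,0,0,0,0]]]' 25
python3 -m crank '[[[1,0,0,0,0],[1,0,0,0,0],[1,-2,0,0,0],[1,-3,0,0,0],[1,-2,0,0,0]]]'
python3 - <<'E'
from h import *
d=shot("top","pics/t2.png");e=shot("side","pics/s2.png")
print(robot.state()["clock"])
cv2.imwrite('pics/c2.png',cv2.resize(e["image"][120:280,140:310,::-1],None,fx=3.5,fy=3.5))
E
```

```text
clock: 3.32
ee_pos: [0.4641, 0.1237, 0.0735]
tcp_rot: [2.13, 0.187, -2.13]
wrist_force: [0.7, -0.3, 0.7]
finger_gap: 0.0457
clock: 3.95
ee_pos: [0.4639, 0.1239, 0.0736]
tcp_rot: [2.13, 0.187, -2.13]
wrist_force: [0.3, 0.6, -0.6]
finger_gap: 0.0201
clock: 4.58
ee_pos: [0.4643, 0.1242, 0.1447]
tcp_rot: [2.131, 0.187, -2.129]
wrist_force: [0.1, -0.0, -0.3]
finger_gap: 0.0197
4.675
```

View pics/c2.png

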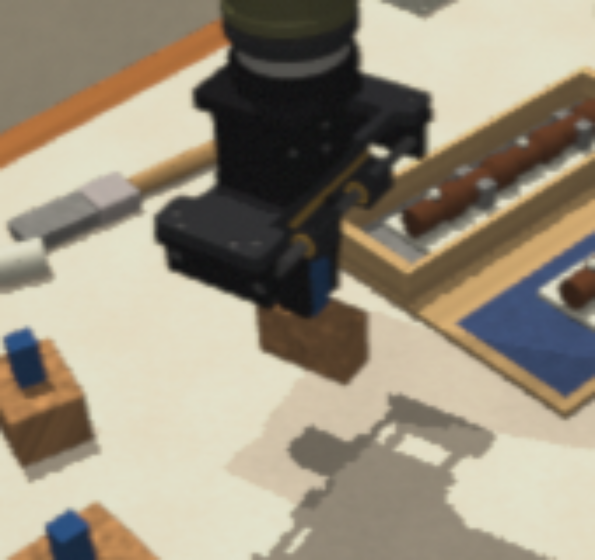

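The block is lifted, held square between the fingers with a 20 mm opening. Next I turn it to the tray's direction.

```bash
python3 -m crank '[[[1,-1,0,0,7.7],[1,0,0,0,7.7],[1,0,0,0,0],[1,0,0,0,0],[1,0,0,0,0]]]'
python3 - <<'E'
from h import *
from scipy.spatial.transform import Rotation as R
s=robot.state();M=R.from_rotvec(s["tcp_rot"]).as_matrix();p=s["ee_pos"]
print(s["clock"],p)
print(M.T@(np.array([.5482,-.0496,.15])-p)*100,'jaw deg',np.degrees(np.arctan2(M[1,1],M[0,1])))
E
```

```text
clock: 5.3
ee_pos: [0.4637, 0.124, 0.1531]
tcp_rot: [-2.173, 0.101, 2.175]
wrist_force: [0.3, -0.7, -0.2]
finger_gap: 0.0194
5.3 [0.46371314 0.12395004 0.15311024]
[  0.30543459  16.50148432 -10.01403649] jaw deg -95.29361233525854
```

```bash
python3 -m crank '[[[1,0,2.8,-1.6,0],[1,0,4,-2.4,0],[1,0,4,-2.4,0],[1,0,3.7,-2.4,0],[1,0,2,-1.2,0]]]'
python3 -m crank '[[[1,1,0,0,0],[1,1,0,0,0],[1,1,0,0,0],[1,0,0,0,0],[1,0,0,0,0]]]'
python3 - <<'E'
from h import *
from scipy.spatial.transform import Rotation as R
s=robot.state();M=R.from_rotvec(s["tcp_rot"]).as_matrix();p=s["ee_pos"]
print(s["clock"],p)
print(M.T@(np.array([.5482,-.0496,.082])-p)*100,'jaw deg',np.degrees(np.arctan2(M[1,1],M[0,1])))
d=shot("top","pics/t3.png");e=shot("side","pics/s3.png")
a=cv2.resize(d["image"][140:260,200:340,::-1],None,fx=5,fy=5,interpolation=2);b=cv2.resize(e["image"][120:240,200:340,::-1],None,fx=5,fy=5,interpolation=2)
cv2.imwrite('pics/c3a.png',cv2.convertScaleAbs(a,alpha=1.5));cv2.imwrite('pics/c3b.png',b)
E
```

```text
clock: 5.92
ee_pos: [0.5486, -0.0522, 0.1531]
tcp_rot: [-2.172, 0.104, 2.173]
wrist_force: [-0.2, -0.2, -0.8]
finger_gap: 0.0202
clock: 6.55
ee_pos: [0.5481, -0.0491, 0.1237]
tcp_rot: [-2.174, 0.101, 2.174]
wrist_force: [0.3, -0.4, -0.2]
finger_gap: 0.0199
6.55 [ 0.54811029 -0.04908676  0.12370155]
[ 4.17016235  0.04994792 -0.01259398] jaw deg -95.314605649167
```

View pics/c3a.png

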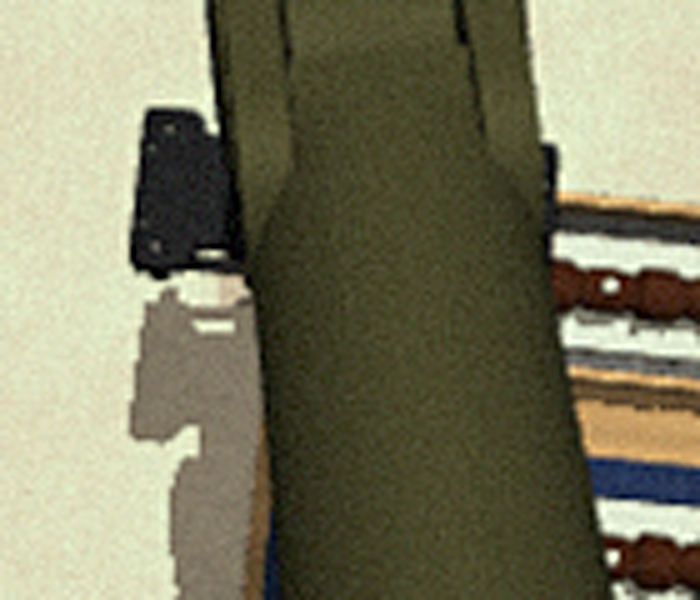

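View pics/c3b.png

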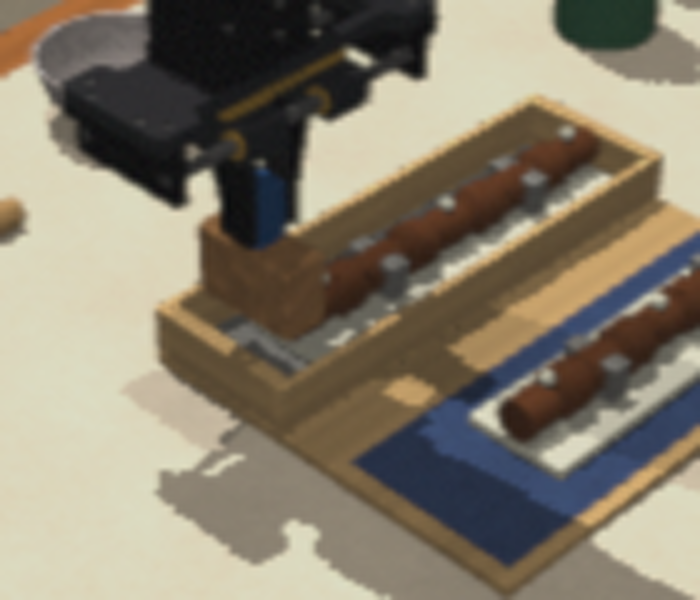

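Run:
```python
from m import *
np.set_printoptions(precision=4,suppress=True)
E_=dict(np.load('pics/s3.npz')); f=lambda p:c(p,(200,120))
# tray frame from same side view: wall-top outer corners
C=np.array([onz(S,*st(b),.04) for b in((60,260),(437,45),(562,105),(187,343))])
o=C.mean(0); y=(C[0]-C[1])+(C[3]-C[2]); y/=np.linalg.norm(y); x=np.array([y[1],-y[0],0])
print(np.degrees(np.arctan2(-y[0],y[1])))
for n,p,z in[('bot +x+y',(203,290),.05),('bot -x+y',(284,338),.05),('bot -x-y',(328,308),.05),('top +x+y',(202,224),.095),('top -x+y',(283,278),.095),('top -x-y',(326,250),.095)]:
    q=onz(E_,*f(p),z)-o; print(n,q@x,q@y)
```

```text
-5.37204394792668
bot +x+y 0.036666464319913175 0.13802291412059034
bot -x+y -0.025033129071079012 0.13644534459304186
bot -x-y -0.023061054787068172 0.10145283816566583
top +x+y 0.03458276032999255 0.1384300930019708
top -x+y -0.030522852133093685 0.1418096093351133
top -x-y -0.02880356707075417 0.10888707479455335
```

The side view suggests the block is some mm toward the stave (y about 0.122 against 0.129), but the edges are coarse. I'll measure more carefully before lowering.

Run:
```python
import cv2
e=cv2.imread('pics/s3.png')
cv2.imwrite('pics/c3z.png',cv2.convertScaleAbs(cv2.resize(e[155:205,228:294],None,fx=12,fy=12,interpolation=2),alpha=1.4))
```

```text
(no output)
```

View pics/c3z.png

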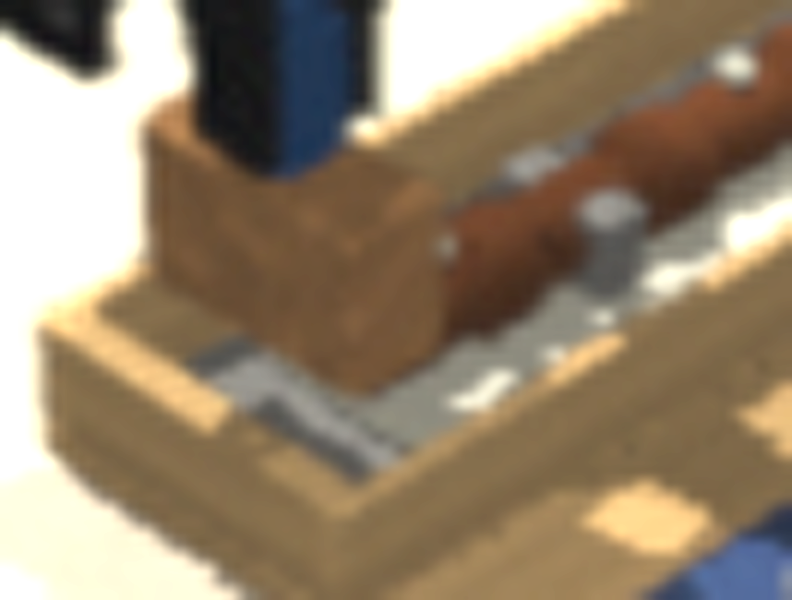

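Run:
```python
from m import *
E_=dict(np.load('pics/s3.npz'))
f=lambda p:[(p[0]+.5)/12-.5+228,(p[1]+.5)/12-.5+155]
C=np.array([onz(S,*st(b),.04) for b in((60,260),(437,45),(562,105),(187,343))])
o=C.mean(0); y=(C[0]-C[1])+(C[3]-C[2]); y/=np.linalg.norm(y); x=np.array([y[1],-y[0],0])
print((C-o)@x,(C-o)@y)
for n,p,z in[('wall +x+y',(42,325),.04),('wall -x+y',(338,515),.04),('top +x+y',(148,122),.095),('top -x+y',(350,250),.095),('top -x-y',(445,190),.095),('bot +x+y',(150,270),.05),('bot -x+y',(357,394),.05),('bot -x-y',(443,345),.05)]:
    q=onz(E_,*f(p),z)-o; print(n,(q@x).round(4),(q@y).round(4))
for dz in(-.005,0,.005):
  print(dz,[round(float((onz(E_,*f(p),.095+dz)-o)@y),4) for p in((148,122),(350,250),(445,190))])
# pixel expected of ideal block at current height, side-cam frame, for comparison
print([((proj(E_,o+np.array([0,0,h-.04])+a*x+b*y)-[228,155]+.5)*12).round(0) for a,b,h in((.035,.144,.095),(-.035,.144,.095),(-.035,.114,.095),(.035,.144,.05),(-.035,.144,.05),(-.035,.114,.05))])
```

```text
[ 0.05001717  0.04915342 -0.04915342 -0.05001717] [ 0.15819565 -0.15874512 -0.15822892  0.15877839]
wall +x+y 0.051 0.1594
wall -x+y -0.0455 0.159
top +x+y 0.0338 0.1396
top -x+y -0.032 0.1414
top -x-y -0.0309 0.1117
bot +x+y 0.0389 0.1366
bot -x+y -0.0272 0.1353
bot -x-y -0.0282 0.1094
-0.005 [0.1349, 0.1367, 0.1067]
0 [0.1396, 0.1414, 0.1117]
0.005 [0.1443, 0.1461, 0.1166]
[array([130., 128.]), array([352., 262.]), array([451., 203.]), array([138., 291.]), array([354., 427.]), array([451., 368.])]
```

```bash
python3 -m crank '[[[1,0,-0.2,0.1,0],[1,0.5,0,0,0],[1,0.7,0,0,0],[1,0.3,0,0,0],[1,0,0,0,0]]]'
python3 - <<'E'
from h import *
e=shot("side","pics/s4.png")
cv2.imwrite('pics/c4.png',cv2.convertScaleAbs(cv2.resize(e["image"][155:205,228:294,::-1],None,fx=12,fy=12,interpolation=2),alpha=1.4))
E
```

```text
clock: 7.28
ee_pos: [0.547, -0.0476, 0.108]
tcp_rot: [-2.172, 0.102, 2.174]
wrist_force: [0.1, 0.7, -0.6]
finger_gap: 0.0199
```

View pics/c4.png

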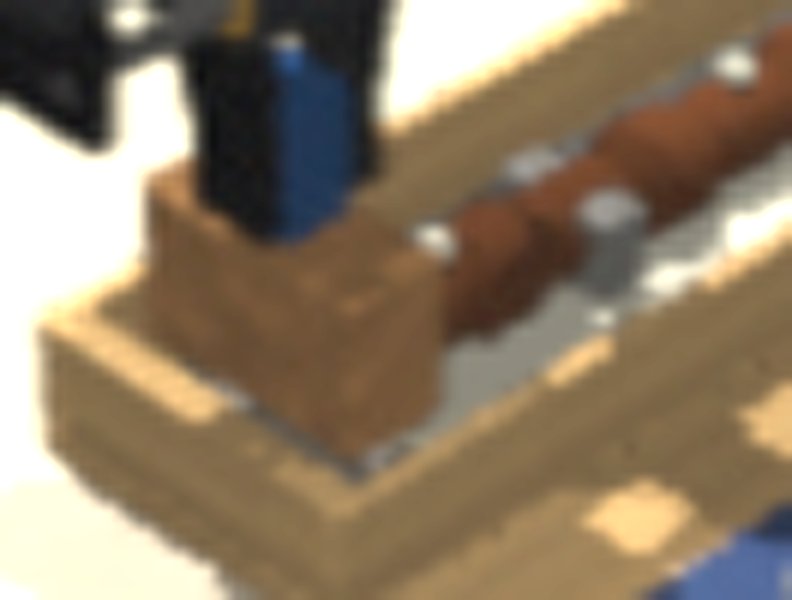

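The block is now between the walls: its bottom corner is at (345,455), inside the end wall's inner edge, and there is no contact force. I lower further.

```bash
python3 -m crank '[[[1,0.5,0,0,0],[1,0.5,0,0,0],[1,0.5,0,0,0],[1,0.4,0,0,0],[1,0,0,0,0]]]'
python3 -m crank '[[[1,0.25,0,0,0],[1,0.25,0,0,0],[1,0.2,0,0,0],[1,0,0,0,0],[1,0,0,0,0]]]'
python3 - <<'E'
from h import *
e=shot("side","pics/s5.png")
cv2.imwrite('pics/c5.png',cv2.convertScaleAbs(cv2.resize(e["image"][155:205,228:294,::-1],None,fx=12,fy=12,interpolation=2),alpha=1.4))
E
```

```text
clock: 7.95
ee_pos: [0.547, -0.0475, 0.0891]
tcp_rot: [-2.173, 0.102, 2.174]
wrist_force: [-0.2, 0.6, -1.0]
finger_gap: 0.0199
clock: 8.57
ee_pos: [0.5473, -0.0476, 0.0826]
tcp_rot: [-2.174, 0.102, 2.173]
wrist_force: [0.5, -0.3, -0.9]
finger_gap: 0.0195
```

View pics/c5.png

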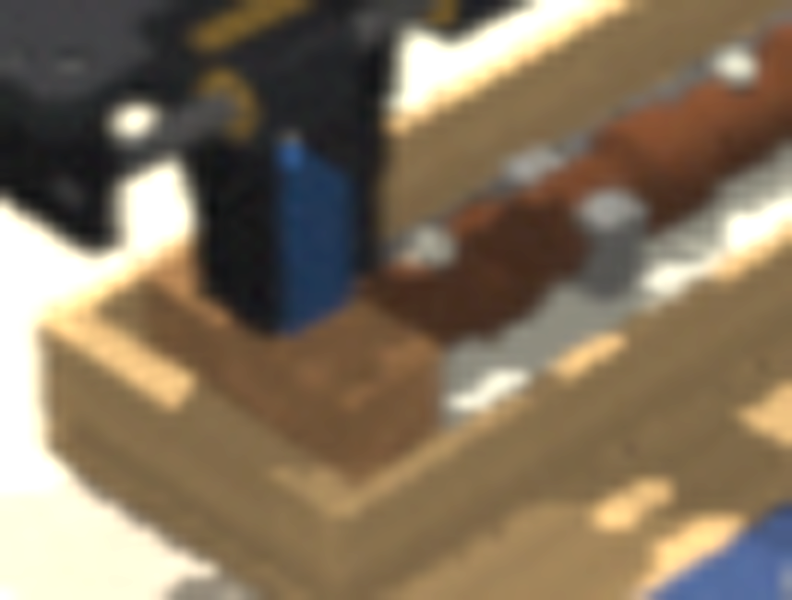

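```bash
python3 -m crank '[[[1,0.1,0,0,0],[1,0.05,0,0,0],[1,0,0,0,0],[1,0,0,0,0],[1,0,0,0,0]]]'
```

```text
clock: 9.25
ee_pos: [0.5473, -0.0476, 0.081]
tcp_rot: [-2.173, 0.102, 2.173]
wrist_force: [0.3, 0.1, -0.1]
finger_gap: 0.02
```

```bash
python3 -m crank '[[[1,0.05,0,0,0],[1,0.05,0,0,0],[1,0,0,0,0],[1,0,0,0,0],[1,0,0,0,0]]]'
```

```text
clock: 9.88
ee_pos: [0.5475, -0.0476, 0.0808]
tcp_rot: [-2.174, 0.102, 2.173]
wrist_force: [-2.5, -0.0, 6.3]
finger_gap: 0.0197
```

The wrist force has risen to 6 N and the TCP stays at 0.081, so the block is on the floor (0.0736 + 0.008 expected). I release and retreat.

```bash
python3 -m crank '[[[1,-0.08,0,0,0],[4,0,0,0,0],[4,0,0,0,0],[4,0,0,0,0],[4,-1,0,0,0]]]'
python3 -m crank '[[[4,-3,0,0,0],[4,-4,0,0,0],[4,-4,0,0,0],[4,-4,0,0,0],[4,0,0,0,0]]]'
python3 -m crank '[[[4,0,-4,0,0],[4,0,-5,0,0],[4,0,-5,0,0],[4,0,-5,0,0],[4,0,-5,0,0]]]'
python3 -m crank '[[[4,0,-4,0,0],[4,0,-4,0,0],[4,0,-2,0,0],[4,0,0,0,0],[4,0,0,0,0]]]'
python3 - <<'E'
from h import *
d=shot("top","pics/t6.png");e=shot("side","pics/s6.png")
cv2.imwrite('pics/c6a.png',cv2.convertScaleAbs(cv2.resize(d["image"][165:285,240:380,::-1],None,fx=5,fy=5,interpolation=2),alpha=1.6))
cv2.imwrite('pics/c6b.png',cv2.convertScaleAbs(cv2.resize(e["image"][130:240,220:380,::-1],None,fx=5,fy=5,interpolation=2),alpha=1.2))
E
```

```text
clock: 10.5
ee_pos: [0.5466, -0.0475, 0.0904]
tcp_rot: [-2.171, 0.101, 2.175]
wrist_force: [0.0, -0.3, 0.1]
finger_gap: 0.0391
clock: 11.12
ee_pos: [0.5495, -0.0473, 0.2452]
tcp_rot: [-2.182, 0.103, 2.166]
wrist_force: [-0.9, -0.6, 0.2]
finger_gap: 0.04
clock: 11.75
ee_pos: [0.5694, 0.1926, 0.2403]
tcp_rot: [-2.173, 0.103, 2.174]
wrist_force: [0.3, 0.5, 0.6]
finger_gap: 0.0402
clock: 12.38
ee_pos: [0.5793, 0.2895, 0.2403]
tcp_rot: [-2.173, 0.105, 2.174]
wrist_force: [-0.6, -0.4, -0.3]
finger_gap: 0.0401
```

View pics/c6a.png

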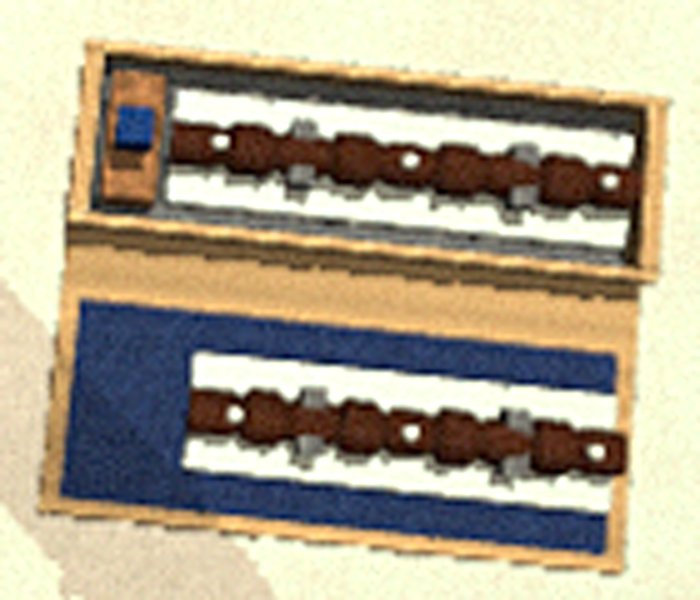

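View pics/c6b.png

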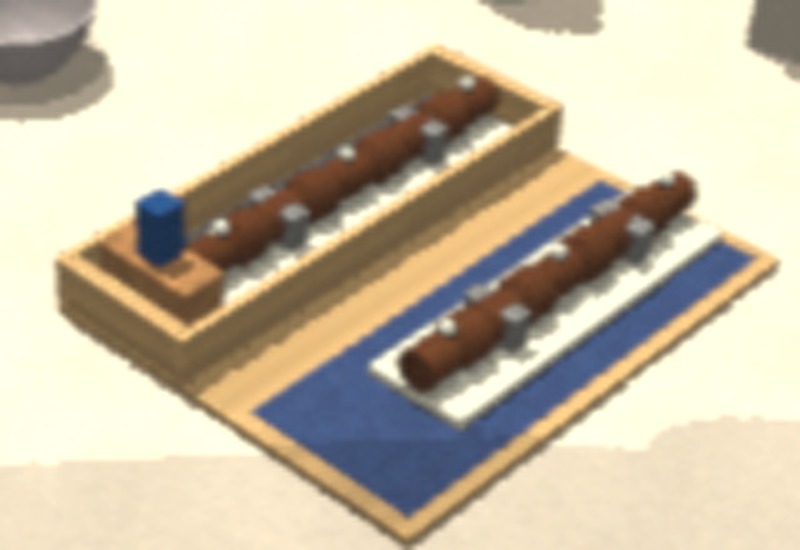

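The spacer stands in the gap: top view, block at (135,137) with its post at (133,127). One last numeric check.

Run:
```python
from m import *
P=np.array([onz(T,*tt(a),.04) for a in((85,42),(668,100),(658,282),(68,225))]);o=P.mean(0)
y=(P[0]-P[1])+(P[3]-P[2]);y/=np.linalg.norm(y);x=np.array([y[1],-y[0],0])
q=np.array([onz(T,*tt(k),.053) for k in((118,68),(168,74),(154,204),(104,198))])
m=q.mean(0)-o;print('block',m@x,m@y);l=(q[0]-q[3])+(q[1]-q[2]);print('yaw err',np.degrees(np.arctan2(l@y,l@x)))
m=onz(T,*tt((133,127)),.089)-o;print('post',m@x,m@y)
t,e=tri(T,tt((133,127)),S,st((160,203)));print('post top tri',t,e)
t,e=tri(T,tt((85,42)),S,st((60,260)));print('wall top tri',t)
```

```text
block -0.00032393288718230405 0.12806168074245627
yaw err -0.6034840070792058
post -0.0014166425623899099 0.13038123585389758
post top tri [ 0.54722871 -0.04863135  0.08338325] 0.0014857397233656146
wall top tri [ 0.60152893 -0.02368704  0.03401091]
```

```bash
python3 -c "
from rig import sign_off
print(sign_off())"
```

```text
the job is handed in; nothing more can be done
None
```

The thin spacer is in the gap, upright on the tray floor. I let go of it, moved the arm clear and handed the job in at about 12.5 s. `sign_off` gives no verdict, so the result rests on my own checks.

**Choice:** the stave in the tray measured 256–258 mm and the other 231–235 mm. The long stave is therefore inside, the gap is 42 mm, and the thin (30 mm) spacer is the match.

**Last checks, from the top camera:**

| Check | Measured | Target |
|---|---|---|
| x in the tray frame | about -1 mm | 0 ± 15 mm |
| y in the tray frame | 128–130 mm | 129 ± 12 mm |
| Yaw error | about 0.6° | under 10° |
| Post top above wall top (top and side views) | 49.4 mm | 49 mm if down on the floor |

When the block touched down, the wrist force rose to about 6 N; the limit is 120 N.

**Disagreements:**
- **Heights:** triangulated heights read about 6 mm low everywhere. I used only their differences and took the absolute heights from your text.
- **Position above the gap:** the side view showed the block about 2–6 mm too close to the stave. I moved it 2 mm towards the end wall before lowering, and it went in without touching.

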